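Shut the two lapping leaves of the plate drying chest

TASK

Close up the open drying chest on the wash-up bench: swing the rebated leaf fully down first, while the flanged leaf still stands open, then swing the flanged leaf fully down so that its lip laps over the rebated leaf's edge. Leave both leaves shut, and leave the spray bottle at the far side of the bench standing where it is.

Things in the scene. Friction and masses are not known exactly. Their poses are not given: they have to be found in the camera images.
- chest: White open-topped chest, fixed on four screw feet 15 to 50 mm high; 180 (x) by 280 (y) by 90 mm high, with two aluminium leaf doors. Origin: centre of its underside (above the feet). x runs along both hinge lines, away from the robot (yaw up to 29 deg), y to the left seen from the robot, z up. Hinge lines: y = +140 and -140 mm, z = 112 mm, level with the outer faces when shut. Leaves span x = -90 to 90 mm.
- rebated_leaf (a joint): Leaf on the +y hinge (left seen from robot), 22 mm thick, 140 mm from hinge to edge; its last 26 mm are a 10 mm tongue, 12 mm below the outer face. Rad: 0 shut and level, outer face up (its stop); 1.57 upright; starts 0.6 to 1.45. Stiff hinge (0.25 N m): stays where left; 1 to 4 N at 100 mm pushes it. Outer face: smooth, turned away from the chest when open.
- flanged_leaf (a joint): Leaf on the -y hinge (right seen from robot), 22 mm thick to 136 mm from its hinge, then a 26 mm long, 10 mm thick lip level with its outer face (162 mm in all). Shut last, the lip laps over the other's tongue, outer faces level; shut first, it keeps the other 0.18 rad open. Values, starts, stiffness and outer face as the rebated leaf.
- spray_bottle_center (a point): White plastic spray bottle, 54 mm diameter, 157 mm high, upright and loose on the bench towards its far edge, beyond the chest. The point is its centre, 79 mm above its underside; z axis up.
Things that resemble listed ones, but are neither listed nor needed, are in the scene too. Leave any pink look-alike of the part that bears spray_bottle_center alone.

How it is judged (in metres and radians):
On the way, in this order (a step that is already met when the one before it is completed fails the run):
1. the rebated leaf is shut while the flanged leaf still stands open (value of joint rebated_leaf below 0.1 rad and value of joint flanged_leaf above 0.25 rad), for 0.2 s.
2. the flanged leaf is shut over the rebated one (value of joint each of rebated_leaf, flanged_leaf below 0.1 rad), for 0.2 s.
At the end, for the whole second after the job is handed in: Both leaves are shut to within 0.1 rad (about 14 mm at the free edge) and at rest, the flanged leaf having come last and lapping over the rebated one; the spray bottle stands upright within 30 mm of where it was (all of step 2 and velocity of joint rebated_leaf between -0.1 and 0.1 rad/s and velocity of joint flanged_leaf between -0.1 and 0.1 rad/s and distance of spray_bottle_center from where it was at the start of the episode below 0.03 m and angle between spray_bottle_center's own z axis and vertical below 0.2 rad); the robot touches nothing.
It fails at once if the spray bottle is knocked over (angle between spray_bottle_center's own z axis and vertical above 0.5 rad).
It also fails if it takes over 46 s, if anything falls off the work surface, if the arm or the gripper's body presses on something with over 40 N, if the wrist force passes 120 N, or if a joint passes its speed limit or range.

ROBOT

A 7-joint arm with a two-finger parallel gripper is mounted at the origin on the work surface. World frame = base frame: x ahead of the robot, y to its left, z up, the work surface at z = 0. Lengths are in mm, angles in degrees, forces in N, time in s.
With the tool pointing down it reaches from about 425 to 1025 mm from the base axis. Payload 9.4 kg.
Tool frame: the origin (TCP) lies midway between the tips of the shut fingers; the grasp point (between the pads) lies 19 mm behind it; z points along the fingers, y is the direction in which the jaws open and shut (so a half turn about z gives the same grasp; the last joint's range is limited). The gripper opens to 85 mm and grips with 20 to 120 N. Pads are 22 mm wide; open, the fingers measure 114 mm over their backs; the gripper's body (76 mm by 85 mm) begins 54 mm behind the grasp point. The pads swing forward as they close: fully open they stand 13 mm farther back than shut.
Start: joints at [-76.473, 34.337, -0.143, 91.639, 0.103, 54.024, -4.572], TCP at [223.104, 689.818, 231.275] pointing down, gripper open.
Joint ranges: [-147.43, 147.43], [-19.82, 112.94], [-74.19, 73.91], [6.32, 146.72], [-59.91, 239.91], [6.04, 106.73], [-150.56, 150.56]. Speed limits (degrees/s): [127.2, 127.2, 172.46, 172.46, 180, 180, 180].

INTERFACE

Orientations are given as a 3x3 rotation matrix whose columns are the frame's x, y, z axes.
In Python, from bench import r gives the robot as it stands. Calls block until the motion is done:
- r.move_to(position, orientation): joint-space move of the TCP to a pose.
- r.servo_line(position, max_speed=150, rot=None, guard=None): straight line of the TCP; rot=None keeps the orientation; max_speed is the mean speed in mm/s. With guard (N) it stops when the force on the tool has changed by that much, and returns True; else False.
- r.set_joints(angles): joint-space move.
- r.release() and r.grab(strength=None): open the fingers fully, or close them until they stop; strength is the grip in N (None keeps the last).
- r.sleep(seconds).
- r.ik(position, orientation): joint angles nearest the present ones, or None.
- r.read_camera(name): name is "scene" or "top" or "wrist"; returns the picture (480x640x3 uint8, red, green, blue); there is no depth.
- r.camera_model(name): a dict with "intrinsics" (3x3 intrinsics, pixels), "dist" ([k1, k2, p1, p2, k3] as OpenCV has them; the pictures are not rectified), "world_from_camera" (4x4, takes a point from camera to world coordinates); the wrist camera has in their place "hand_eye" (4x4, takes a point from camera to tool coordinates, whose origin is the TCP and whose axes are the flange's). Camera axes: x right, y down, z forward; pixel columns grow to the right and rows downward; lengths in mm; the calibration is good to about 2 mm. A picture is of the moment at which its call begins: read the wrist's pose just before it. camera_model takes no time and is no camera call.
A pose or a line that the arm cannot do raises r.IKError and nothing moves.
- r.sign_off(): hands the job in, once; it reports no verdict.
Trained networks look in the newest picture that a camera, given by its name, has taken for a name from the list of things; names that differ only in an ending like _2 or _b are one class to them, and where a whole thing is asked for, a point or a joint stands for the part that bears it (a point fixed in the world has none). Each returns a list of dicts, best first, with "score" (0 to 1); they miss things now and then, are a little off and sometimes report something else, mostly with a low value. They report only what shows in the picture. A call takes as long as a camera call. They do not tell look-alikes from the thing itself.
- r.find_in(camera, query): "box" ([left, top, right, bottom] in pixels, round what is visible of it).
Readings, each from a call of its own:
- r.get_t(): time.
- r.get_joint_positions(): joint angles.
- r.get_dq(): joint speeds.
- r.get_effort(): joint torques, N m.
- r.get_eef_pos(): TCP position.
- r.get_orientation(): TCP orientation.
- r.get_contact_force(): force on the tool from outside, world axes, zero at the start.
- r.get_torque(): the same for the moment, N m.
- r.get_opening(): finger opening in mm.
Only numpy, scipy, OpenCV 4.12 (cv2) and the standard library are available. Lean on these libraries where they do the work, as an engineer would, in place of code of your own. Each camera call takes 0.05 s, during which the arm holds its last target.

## Working session

There is one attempt and no reset: what is moved stays moved. The work goes in short steps, each a Python script; the robot and the scene stay as the last script left them, time stands still between calls to the robot, and variables do not carry over. Pictures are saved under pics/ and viewed, and the job is handed in when it is done.

```bash
mkdir -p pics; ls; python3 - <<'E'
from bench import r
import cv2,numpy as np
np.set_printoptions(precision=2,suppress=True)
for c in ["scene","top"]:
    im=r.read_camera(c); cv2.imwrite(f"pics/{c}0.png",im[:,:,::-1])
    m=r.camera_model(c); print(c,m["intrinsics"],m["dist"],m["world_from_camera"])
    for q in ["chest","rebated_leaf","flanged_leaf","spray_bottle_center"]:
        print(q,[(np.round(d["box"]),round(d["score"],2)) for d in r.find_in(c,q)])
print(r.get_t())
E
```

```text
pics
scene [[472.01   0.   324.94]
 [  0.   472.01 242.93]
 [  0.     0.     1.  ]] [-0.13  0.    0.    0.    0.  ] [[  -0.7     0.45   -0.55 1290.75]
 [   0.71    0.45   -0.54  597.17]
 [   0.01   -0.77   -0.64  873.49]
 [   0.      0.      0.      1.  ]]
chest [(array([270., 144., 390., 261.]), 0.64)]
rebated_leaf [(array([320., 146., 387., 223.]), 0.98)]
flanged_leaf [(array([271., 146., 348., 193.]), 0.61)]
spray_bottle_center [(array([256., 230., 279., 286.]), 0.86), (array([239., 256., 263., 316.]), 0.76), (array([286., 256., 309., 314.]), 0.74), (array([303., 232., 324., 288.]), 0.68)]
top [[477.37   0.   316.1 ]
 [  0.   477.37 241.39]
 [  0.     0.     1.  ]] [-0.04  0.    0.    0.    0.  ] [[  -0.05   -0.98    0.2   437.61]
 [  -1.      0.04   -0.01  -11.11]
 [   0.     -0.2    -0.98 1051.35]
 [   0.      0.      0.      1.  ]]
chest [(array([316., 253., 483., 368.]), 0.89)]
rebated_leaf [(array([321., 256., 396., 365.]), 0.85)]
flanged_leaf [(array([400., 249., 482., 354.]), 0.61)]
spray_bottle_center [(array([313., 207., 339., 245.]), 0.87), (array([330., 121., 357., 166.]), 0.81), (array([348., 168., 377., 211.]), 0.79), (array([296., 168., 320., 206.]), 0.78)]
0.5
```

View pics/scene0.png

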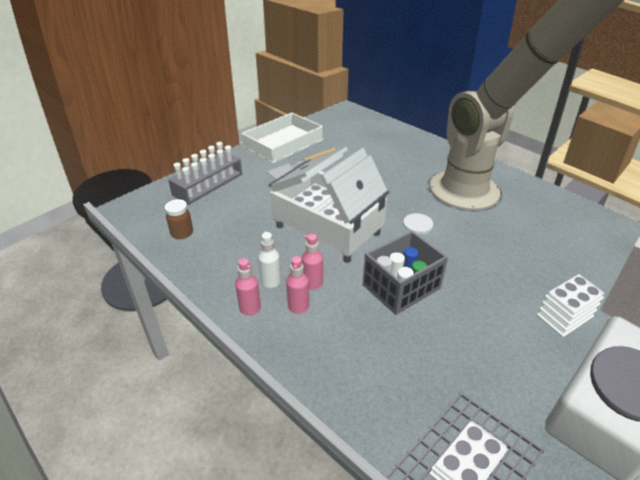

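View pics/top0.png

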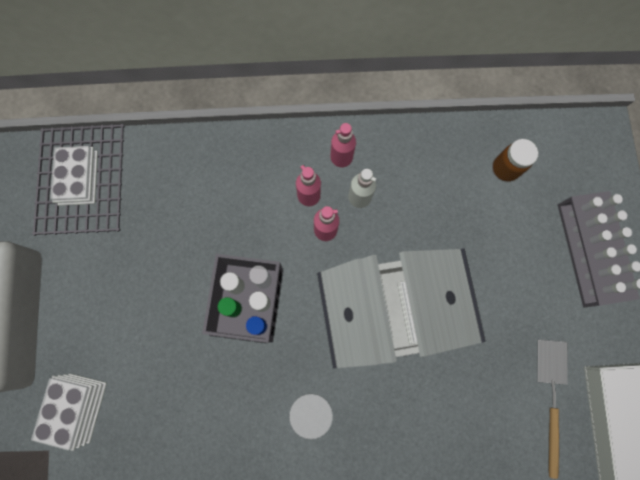

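```bash
python3 - <<'E'
import cv2
a=cv2.imread("pics/scene0.png")[110:330,210:430]; b=cv2.imread("pics/top0.png")[110:390,270:510]
cv2.imwrite("pics/s_c.png",cv2.resize(a,(600,600),interpolation=3)); cv2.imwrite("pics/t_c.png",cv2.resize(b,None,fx=2.1,fy=2.1,interpolation=3))
E
```

```text
(no output)
```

View pics/s_c.png

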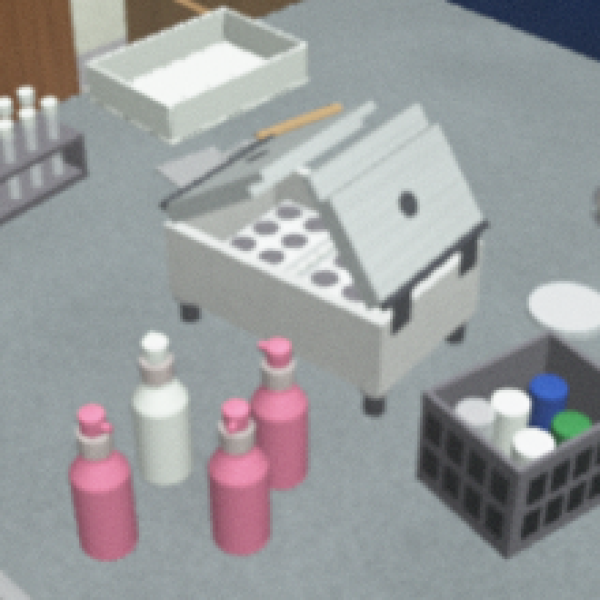

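View pics/t_c.png

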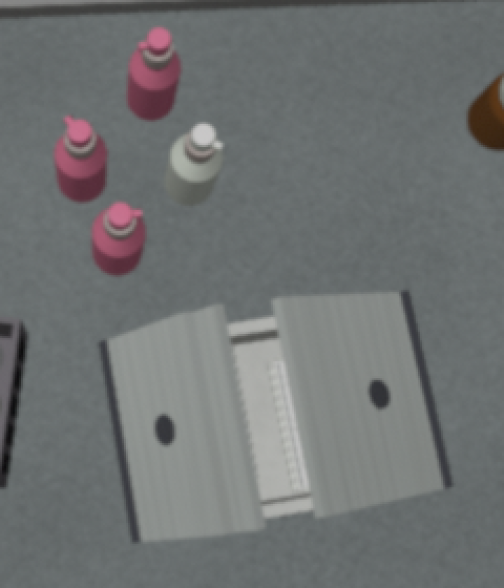

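The bottle candidates are white (363,188 in top; 269,262 in scene) and three pink ones at (343,147), (308,187) and (326,223) in top. The white one is mine to protect. The chest is the white box at about (400,310) in top. The left leaf (350,310) is the rebated one and shows its step, and the right leaf (442,302) is the flanged one. Next I fit the chest pose and leaf angles from both views.

```bash
cat > h.py <<'E'
import numpy as np,cv2
from bench import r
np.set_printoptions(precision=2,suppress=True)
def proj(m,P):
    T=np.linalg.inv(m["world_from_camera"]); 
    return cv2.projectPoints(np.array(P,float),cv2.Rodrigues(T[:3,:3])[0],T[:3,3],m["intrinsics"],np.array(m["dist"],float))[0].reshape(-1,2)
def leafpt(side,x,d,t,th):  # d from hinge, t depth below outer face
    y=140-d*np.cos(th)-t*np.sin(th); z=112+d*np.sin(th)-t*np.cos(th)
    return [x,y*side,z]
def toworld(p,P):
    x,y,yaw,h=p[:4]; c,s=np.cos(yaw),np.sin(yaw)
    P=np.atleast_2d(P); return np.c_[x+c*P[:,0]-s*P[:,1],y+s*P[:,0]+c*P[:,1],h+P[:,2]]
E
cat > fit.py <<'E'
from h import *
from scipy.optimize import least_squares
S=lambda u,v:(u/2.727+210,v/2.727+110); T=lambda u,v:(u/2.1+270,v/2.1+110)
obs=[ # cam, fn, px
("top",lambda a,b:leafpt(1,90,0,0,a),T(102,341)),("top",lambda a,b:leafpt(1,-90,0,0,a),T(135,541)),
("top",lambda a,b:leafpt(1,90,140,12,a),T(222,306)),("top",lambda a,b:leafpt(1,-90,140,12,a),T(264,528)),
("top",lambda a,b:leafpt(-1,90,0,0,b),T(405,291)),("top",lambda a,b:leafpt(-1,-90,0,0,b),T(450,487)),
("top",lambda a,b:leafpt(-1,90,162,0,b),T(273,298)),("top",lambda a,b:leafpt(-1,-90,162,0,b),T(315,517)),
("scene",lambda a,b:leafpt(1,90,0,0,a),S(380,304)),("scene",lambda a,b:leafpt(1,-90,0,0,a),S(486,224)),
("scene",lambda a,b:leafpt(1,90,114,0,a),S(327,192)),("scene",lambda a,b:leafpt(1,-90,114,0,a),S(436,124)),
("scene",lambda a,b:leafpt(-1,90,0,0,b),S(163,206)),
("scene",lambda a,b:[90,140,0],S(383,392)),("scene",lambda a,b:[90,-140,0],S(172,295)),("scene",lambda a,b:[-90,140,0],S(475,322)),
]
M={c:r.camera_model(c) for c in("top","scene")}
def res(p,full=False):
    o=[proj(M[c],toworld(p,[f(p[4],p[5])]))[0]-np.array(q) for c,f,q in obs]
    return np.array(o) if full else np.ravel(o)
s=least_squares(res,[500,-180,0.2,30,.9,.7],loss="soft_l1",x_scale=[100,100,.1,10,.1,.1])
print(s.x,np.degrees(s.x[2])); print(res(s.x,True))
J=s.jac; print(np.sqrt(np.diag(np.linalg.inv(J.T@J))))
np.save("p.npy",s.x)
for c in M:
    im=cv2.imread(f"pics/{c}0.png")
    L=lambda P:cv2.polylines(im,[np.int32(np.round(proj(M[c],toworld(s.x,P))*8))],True,(0,0,255),1,cv2.LINE_AA,3)
    a,b=s.x[4:]
    L([leafpt(1,x,d,0,a) for x,d in((-90,0),(90,0),(90,114),(-90,114))]);L([leafpt(-1,x,d,0,b) for x,d in((-90,0),(90,0),(90,162),(-90,162))])
    L([[90,140,0],[90,-140,0],[-90,-140,0],[-90,140,0]]);L([[90,140,90],[90,-140,90],[-90,-140,90],[-90,140,90]])
    y0,y1,x0,x1=(130,280,250,410) if c=="scene" else (230,390,300,500)
    cv2.imwrite(f"pics/fit_{c}.png",cv2.resize(im[y0:y1,x0:x1],None,fx=3.5,fy=3.5))
E
python3 fit.py
```

```text
[ 489.62 -172.24    0.12   35.45    0.9     0.55] 6.696806540469722
[[ 0.34 -0.19]
 [ 0.58  0.38]
 [-0.69 -0.87]
 [-0.38  0.34]
 [-1.17  0.27]
 [-1.59  0.48]
 [-0.34  0.43]
 [ 0.51  0.46]
 [ 0.93  0.58]
 [-0.42 -0.83]
 [-1.37  2.44]
 [-1.27 -0.41]
 [-0.32 -0.67]
 [-1.85  1.45]
 [-1.1  -1.5 ]
 [ 0.2  -4.79]]
[0.68 1.13 0.01 1.93 0.02 0.02]
```

View pics/fit_scene.png

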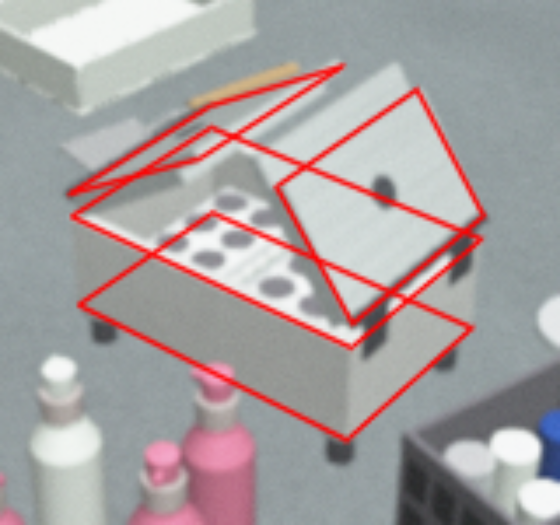

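View pics/fit_top.png

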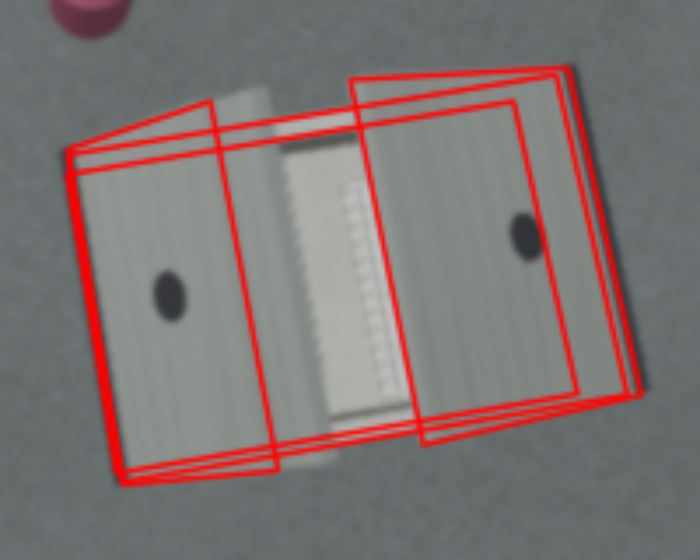

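The fit agrees in both views to about 1–2 px. The chest is at (490,-172) with yaw 6.7° and feet at 35 mm. The rebated leaf is at about 0.90 rad and the flanged leaf at about 0.55–0.6. The red outlines sit on the leaf faces, so the left leaf gets pushed first.

```bash
cat > go.py <<'E'
from h import *
p=np.load("p.npy")
def rot(psi):
    c,s=np.cos(psi),np.sin(psi); x=np.array([c,s,0]);z=np.array([0,0,-1.]); return np.c_[x,np.cross(z,x),z]
def tcp(side,d,th,x=0,w=11,up=0):
    q=leafpt(side,x,d,0,th); q[1]+=side*w; q[2]+=up
    return toworld(p,q)[0]
E
python3 - <<'E'
from go import *
print(r.get_orientation())
for k in range(4):
    R=rot(p[2]+k*np.pi/2)
    print(k,[r.ik(tcp(s,d,t,up=u),R) for s,d,t,u in((1,80,.9,80),(1,80,0,0),(-1,130,.6,60),(-1,130,0,0))])
E
```

```text
[[-0.95  0.31  0.  ]
 [ 0.31  0.95 -0.  ]
 [-0.   -0.   -1.  ]]
0 [array([-45.08,  23.86,  66.45, 120.75, -27.8 ,  52.66, -46.13]), array([-16.56,  29.09,  31.32, 127.64, -29.97,  30.4 , -45.42]), array([-23.12,  28.21,  60.66, 114.91, -30.42,  54.46, -30.11]), array([ -5.73,  30.95,  30.57, 123.1 , -28.76,  32.94, -37.43])]
1 [array([-25.37,  15.11,  34.59, 119.93, -11.46,  48.11,  22.69]), array([ -6.8 ,  26.82,  16.89, 127.07, -16.18,  28.06,  29.42]), array([-20.94,  26.35,  56.18, 114.82, -27.46,  53.1 ,  56.3 ]), array([ -0.22,  29.44,  22.18, 122.77, -20.9 ,  31.34,  44.09])]
2 [array([-12.61,  13.73,  17.95, 119.28,  -5.67,  47.78, 105.37]), array([  6.74,  25.91,  -1.95, 126.24,   1.82,  27.87, 100.08]), array([ -2.88,  19.64,  27.5 , 113.92, -11.85,  49.12, 127.75]), array([ 16.21,  27.83,  -1.31, 121.75,   1.2 ,  30.44, 110.71])]
3 [array([ -44.39,   23.13,   64.92,  120.72,  -26.77,   52.19, -137.49]), array([ -33.67,   41.74,   63.59,  128.51,  -56.18,   45.87, -104.51]), array([ -24.76,   30.01,   64.44,  114.98,  -33.03,   55.86, -116.92]), array([-22.99,  44.01,  63.6 , 124.01, -55.77,  48.83, -96.85])]
```

```bash
python3 - <<'E'
from go import *
R=rot(p[2]+np.pi/2)
r.grab(20)
q=r.get_eef_pos(); r.servo_line([q[0],q[1],330],max_speed=250)
r.move_to(tcp(1,80,.9,up=110),R)
print(r.get_t(),r.get_eef_pos(),r.get_contact_force(),r.get_opening())
print(r.servo_line(tcp(1,85,.95,up=6),max_speed=120,guard=15),r.get_eef_pos(),r.get_contact_force())
print(r.get_t())
im=r.read_camera("scene"); cv2.imwrite("pics/a_scene.png",cv2.resize(im[80:330,200:500],(780,650))[:600,:,::-1])
im=r.read_camera("top"); cv2.imwrite("pics/a_top.png",cv2.resize(im[200:400,270:530],(780,600))[:,:,::-1])
E
```

```text
4.6333 [478.19 -70.9  320.04] [0.67 0.08 0.62] -0.00791218952994891
False [478.12 -71.55 223.06] [-0.9  -0.5  -0.66]
5.6
```

View pics/a_scene.png

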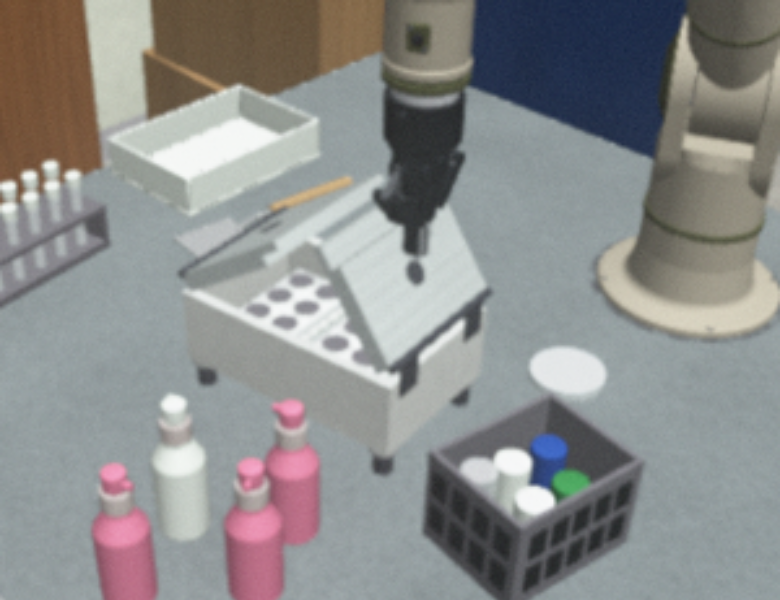

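View pics/a_top.png

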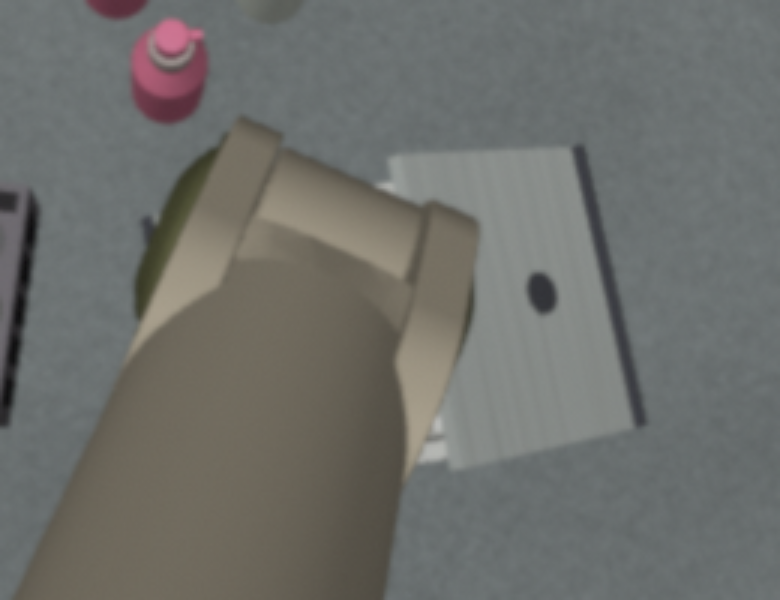

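The fingertips (about (415,250) in the scene crop) hover at the rebated leaf's outer face, and the body is clear of the flanged leaf. I push along the arc.

```bash
python3 - <<'E'
from go import *
for th,d,up in((.7,82,4),(.5,80,3),(.3,80,3),(.15,78,2),(.05,76,0)):
    g=r.servo_line(tcp(1,d,th,up=up),max_speed=60,guard=20)
    print(th,g,r.get_eef_pos(),r.get_contact_force())
    if g: break
if not g:
    q=r.get_eef_pos(); print(r.servo_line([q[0],q[1],q[2]-18],max_speed=30,guard=15),r.get_eef_pos(),r.get_contact_force())
print(r.get_t())
im=r.read_camera("scene"); cv2.imwrite("pics/b_scene.png",cv2.resize(im[80:330,200:500],(720,600))[:,:,::-1])
E
```

```text
0.7 False [478.94 -85.01 203.9 ] [0.17 0.15 0.93]
0.5 False [479.81 -92.23 188.38] [ 0.23  0.48 -0.49]
0.3 False [480.57 -98.37 173.66] [ 0.19  0.44 -0.02]
0.15 False [480.6  -98.76 160.63] [-0.24 -0.4  -0.35]
0.05 False [480.49 -97.44 150.79] [-0.72 -0.25  0.24]
True [480.86 -97.64 147.13] [-3.13  1.2  14.51]
8.0917
```

View pics/b_scene.png

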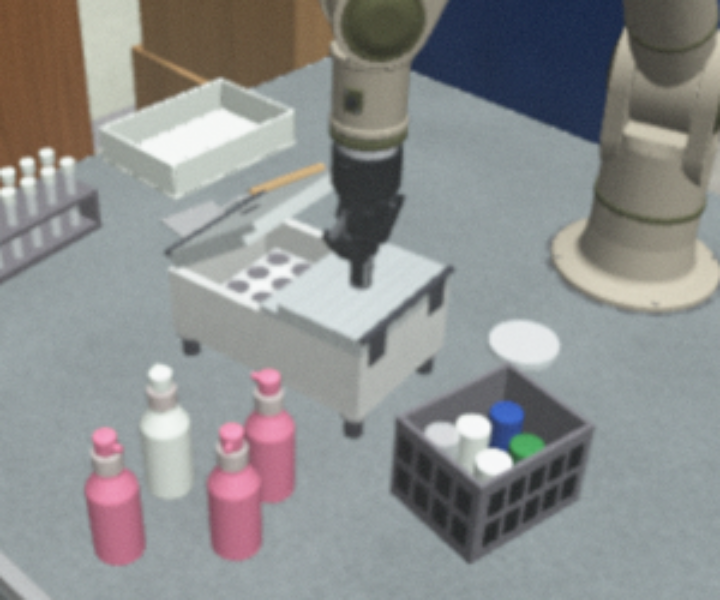

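The picture shows the rebated leaf level at about (365,290), stopped firmly at z=147 as predicted. The flanged leaf still stands open at about (290,210). Next is the flanged leaf.

```bash
python3 - <<'E'
from go import *
R=rot(p[2]+np.pi/2)
r.sleep(.3)
q=r.get_eef_pos(); r.servo_line([q[0],q[1]+25,330],max_speed=150)
r.move_to(tcp(-1,125,.6,up=100),R)
print(r.get_t(),r.get_eef_pos())
print(r.servo_line(tcp(-1,125,.65,up=4),max_speed=120,guard=15),r.get_eef_pos(),r.get_contact_force())
im=r.read_camera("scene"); cv2.imwrite("pics/c_scene.png",cv2.resize(im[80:330,200:500],(720,600))[:,:,::-1])
E
```

```text
10.4667 [ 494.7  -220.25  317.23]
False [ 495.96 -223.4   227.65] [ 0.74  0.29 -0.83]
```

View pics/c_scene.png

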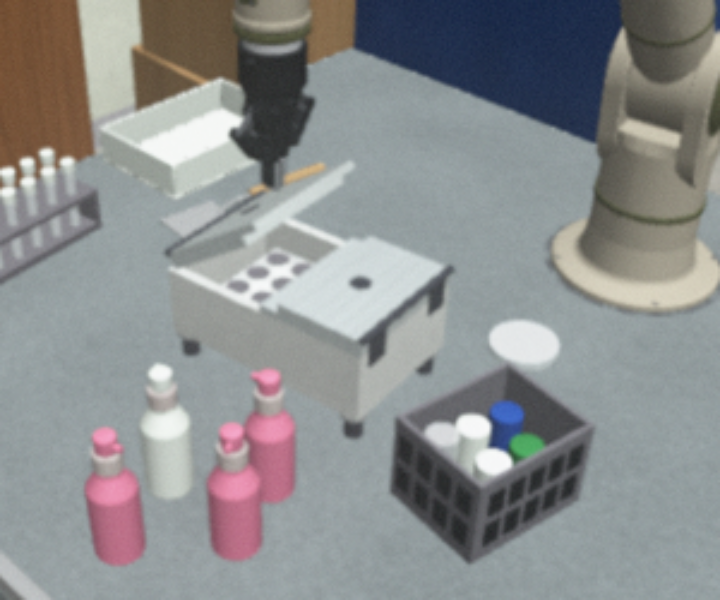

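The rebated leaf stayed shut. The fingertip at about (272,185) is over the flanged leaf's outer face, so I press it down along its arc.

```bash
python3 - <<'E'
from go import *
for th,up in((.45,4),(.3,4),(.15,3),(.06,1)):
    g=r.servo_line(tcp(-1,122,th,up=up),max_speed=60,guard=20)
    print(th,g,r.get_eef_pos(),r.get_contact_force())
    if g: break
if not g:
    q=r.get_eef_pos(); print(r.servo_line([q[0],q[1],q[2]-20],max_speed=30,guard=15),r.get_eef_pos(),r.get_contact_force())
r.sleep(.4)
q=r.get_eef_pos(); r.servo_line([q[0],q[1],300],max_speed=150)
r.set_joints([-76.473,34.337,-0.143,91.639,0.103,54.024,-4.572])
print(r.get_t(),r.get_contact_force())
for c in("scene","top"):
    im=r.read_camera(c); a=(80,330,200,500) if c=="scene" else (110,380,260,530)
    cv2.imwrite(f"pics/d_{c}.png",cv2.resize(im[a[0]:a[1],a[2]:a[3]],(720,600) if c=="scene" else (600,600))[:,:,::-1])
E
```

```text
0.45 False [ 494.23 -213.05  204.26] [ 0.6  -0.19 -0.39]
0.3 False [ 493.36 -206.28  187.13] [0.04 1.   0.44]
0.15 False [ 492.88 -202.34  168.3 ] [ 0.37  0.4  -0.61]
0.06 False [ 492.74 -201.22  155.35] [-0.73 -0.09 -0.89]
True [ 493.2  -201.21  147.08] [-2.93  2.07 14.96]
18.5583 [-0.01  0.31  0.03]
```

View pics/d_scene.png

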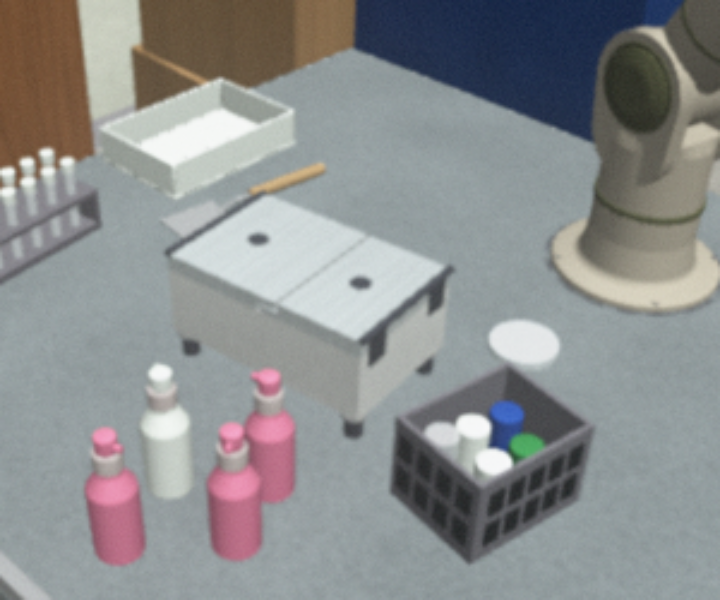

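View pics/d_top.png

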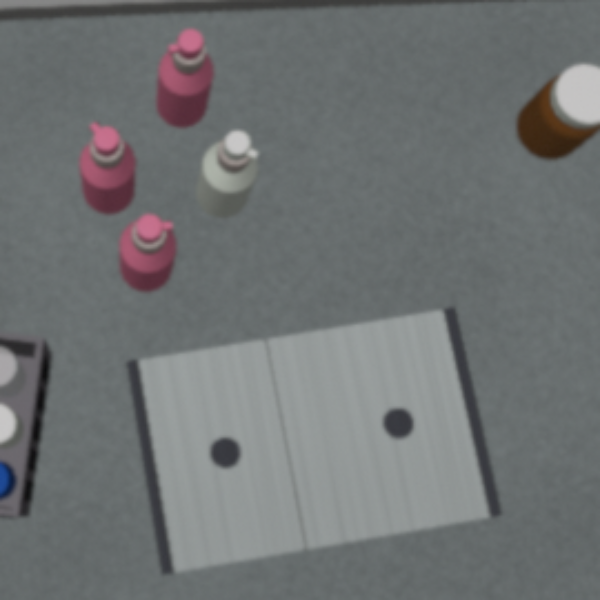

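Both leaves lie level with a tight seam at about (285,445) in the top crop. The white bottle stands unmoved at about (230,175), and the arm is clear.

```bash
python3 -c "
from bench import r
r.sleep(.2);print(r.get_dq().round(2) if hasattr(r.get_dq(),'round') else r.get_dq());r.sign_off()"
```

```text
[-0.14  0.02 -0.09  0.08  0.02 -0.05  0.02]
the job is handed in; nothing more can be done
```

The drying chest is shut and the job is handed in at about 19 s of the 46 s allowed; sign-off reports no verdict. I pushed the rebated leaf down first with closed fingertips while the flanged leaf stood open at about 0.55 rad, then the flanged leaf over it.

- **Leaves:** both met a firm stop of about 15 N at z = 147 mm, which matches the fitted hinge height (35 mm feet plus 112 mm). The last pictures show both leaves level with a closed seam.
- **Bottle and arm:** the white spray bottle shows no movement in the last pictures, and the arm is back at its start pose touching nothing.
- **What disagreed:** the fitted 0.55 rad for the flanged leaf is a little below its stated 0.6 minimum. One near-underside corner of the chest (partly hidden) was 4.8 px off in the fit. The force readings between waypoints stayed near zero while I pushed, so the shut state rests on the stop heights and the pictures.

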